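Lift the patty mould plate off its locating pins for washing

ROBOT

A 6-joint arm with a two-finger parallel gripper is mounted at the origin on the work surface. World frame = base frame: x ahead of the robot, y to its left, z up, the work surface at z = 0. Lengths are in mm, angles in rad, forces in N, time in s.
With the tool pointing down it reaches from about 350 to 1000 mm from the base axis. Payload 7.1 kg.
Tool frame: the origin (TCP) lies at the very end of the fingers, on their centre line; the grasp point (between the pads) lies 19 mm behind it; z points along the fingers, y is the line along which they close (so a half turn about z gives the same grasp; the last joint's range is limited). The gripper opens to 85 mm and grips with 20 to 120 N. Pads are 22 mm wide; open, the fingers measure 114 mm over their backs; the gripper's body (76 mm by 85 mm) begins 54 mm behind the grasp point. The pads swing forward as they close: fully open they stand 13 mm farther back than shut.
Start: joints at [1.283, 0.423, 1.63, -0, 1.089, -0.019], TCP at [165.953, 602.548, 231.319] pointing down, gripper open.
Joint ranges: [-3, 3], [-0.9, 2.11], [0.09, 2.58], [-1.31, 4.45], [0.11, 2.69], [-2.54, 2.54]. Speed limits (rad/s): [2.39, 2.39, 3.01, 3.14, 3.14, 3.14].

INTERFACE

Orientations are given as a unit quaternion [x, y, z, w].
In Python, from bench import arm gives the robot as it stands.
- The arm moves only by the shell command python3 -m pendant 'ROWS' [FORCE]. ROWS is JSON, a list that holds one entry, the list of rows, each a list of 7 numbers: the turn, a rotation vector about the tool's x, y, z in units of 30 degrees (1.0 is 30 degrees), then the shift along the tool's x, y, z in units of 300 mm (1.0 is 300 mm), then the opening, from 0 (shut) to 1 (fully open). In form: [[[rx, ry, rz, tx, ty, tz, fingers], ...]]. A call has 1 to 12 rows; each row is the pose to reach, as a shift and turn from the pose commanded when the call began, along the tool's axes at that moment; what a row does not reach only later rows make up. A row lasts 1/10 s, in which the tool goes at most 50 mm and 8.59 degrees, less where a joint would pass 70% of its speed; a pose out of reach is approached as far as the arm can. A call with a number of a shift or a turn outside -1 to 1 is refused whole. A call with a gripper value outside its range is refused whole. The fingers move at their own pace and stop on an object; FORCE is the grip in N (left out, the last holds). Time passes only in rows, so rows that repeat a pose let the fingers close. It gives the time, the measured TCP pose, the force, the opening and the grip force at its end, in the units of the state.
- arm.get_obs(): the state, without advancing time (a new reading comes with each control period).
- arm.grab_frame(name): name is "scene" or "top" or "wrist"; returns a dict with "pixels" (384x512x3 uint8, red, green, blue), "fx", "fy", "cx", "cy" (pixels), "R" (3x3) and "t" (3): a world point X has camera coordinates R X + t. Camera axes: x right, y down, z forward; pixel columns grow to the right and rows downward; lengths in mm; the calibration is good to about 2 mm. The wrist camera is an equidistant fisheye: a pixel r from the principal point sees the ray r / f radians off the axis. A picture is of the moment at which its call begins. There is no depth.
- arm.job_done(): hands the job in; it is judged then, once.
Trained networks look in a picture, given as the dict that the camera call returned (one of the last four; its "shot" number tells which), for a name from the list of things; names that differ only in an ending like _2 or _b are one class to them, and where a whole thing is asked for, a point or a joint stands for the part that bears it (a point fixed in the world has none). Each returns a list of dicts, best first, with "confidence" (0 to 1); they miss things now and then, are a little off and sometimes report something else, mostly with a low value. They report only what shows in the picture. A call takes as long as a camera call.
- arm.masks_of(query, picture): "mask" (384x512 bool, what is visible of it) and "extent" ([left, top, right, bottom] in pixels, round what is visible of it).
The state is a dict: "t": time; "joint_positions": joint angles; "joint_vel": joint speeds; "joint_efforts": joint torques, N m; "position": TCP position; "eef_rot": TCP orientation; "contact_force": force on the tool from outside, world axes, zero at the start; "torque": the same for the moment, N m; "gripper_width": finger opening in mm; "gripper_force": force on a finger pad.
Only numpy, scipy, OpenCV 4.12 (cv2) and the standard library are available. Lean on these libraries where they do the work, as an engineer would, in place of code of your own. Each camera call takes 0.05 s, during which the arm holds its last target. There are 200 camera calls.

TASK

Lift the white mould plate with the two round openings by its handle straight up off its locating pins, keeping it level, and only then carry it, still level, to the shallow metal wash tray. Lower it in lengthwise without dropping it, so that it lies flat on the tray's floor, and let go. Leave the other mould plate, the one with long slots, seated on its own pins.

Things in the scene. Friction and masses are not known exactly. Their poses are not given: they have to be found in the camera images.
- round_plate: White plastic plate to move, 170 (x) x 100 (y) x 12 mm, 0.25 kg, two round 50 mm openings along x. Origin: centre of underside, z up. White bridge handle over its centre: bar 14 (x) x 76 (y) x 14 mm, middle 49 mm above the underside, 30 mm free below it; two 14 mm posts at y = +-31 mm. Grip mid-bar, closing along x. Loose; starts flat on its bed, centred, axes alike, pins in its 12 mm holes.
- round_bed: Dark steel bed, 200 (x) x 120 mm, fixed, under the round-opening plate. Origin: centre of its underside at bench height; z up. Flat top 30 mm above the origin. Two upright 10 mm locating pins at (72, 38) and (-72, -38) mm rise 40 mm above that top: a plate is clear of them when its underside is more than 70 mm above the origin.
- tray: Shallow open wash tray of plain metal, fixed to the bench, 300 (its x) x 200 (its y) x 30 mm high, walls and floor 4 mm. Origin: centre of its underside at bench height; z up. It is empty.
- slot_plate: The other white plate: same size, handle and origin, but with four long narrow slots (14 x 68 mm) instead of round openings. It sits on its own bed like the other's and must stay there.

How it is judged (in metres and radians):
On the way, in this order (a step that is already met when the one before it is completed fails the run):
1. the round-opening plate has been lifted straight up until it is clear of the pins: underside more than 72 mm above the bed's origin, within 20 mm of straight above its seat, level within 10 degrees (z of round_plate in the frame of round_bed above 0.072 m and horizontal distance between round_plate and round_bed below 0.02 m and angle between round_plate's own z axis and vertical below 0.175 rad), for 0.1 s.
2. the plate is lowered into the tray while still held: underside within 15 mm of the tray's floor (z of round_plate in the frame of tray below 0.019 m and horizontal distance between round_plate and tray below 0.08 m and contact force between the fingers and round_plate above 1 N), for 0.1 s.
At the end, for the whole second after the job is handed in: The round-opening plate lies flat (within 5 degrees) and still on the floor of the tray (underside no more than 8 mm above the floor), its centre within 80 mm of the tray's centre, released; the slotted plate is within 10 mm of where it was (z of round_plate in the frame of tray below 0.012 m and horizontal distance between round_plate and tray below 0.08 m and angle between round_plate's own z axis and vertical below 0.09 rad and linear speed of round_plate below 0.02 m/s and distance of slot_plate from where it was at the start of the episode below 0.01 m); the robot touches nothing.
It fails at once if the round-opening plate is tipped more than 15 degrees (angle between round_plate's own z axis and vertical above 0.262 rad).
It fails at once if the slotted plate is moved by more than 15 mm (distance of slot_plate from where it was at the start of the episode above 0.015 m).
It also fails if it takes over 51 s, if anything falls off the work surface, if the arm or the gripper's body presses on something with over 40 N, if the wrist force passes 120 N, or if a joint passes its speed limit or range.

## Working session

There is one attempt and no reset: what is moved stays moved. The work goes in short steps, Python scripts to look and compute and a shell command to move; the robot and the scene stay as the last step left them, time stands still between calls to the robot, and variables do not carry over. Pictures are saved under pics/ and viewed, at most 10 in all, crops included, and the job is handed in when it is done.

```bash
mkdir -p pics; ls; cat > h.py <<'E'
import numpy as np, cv2
from bench import arm
def save(p,n): cv2.imwrite('pics/'+n+'.png',cv2.cvtColor(p['pixels'],cv2.COLOR_RGB2BGR))
def ray(p,u,v,z):
    """pixel -> world point at height z (pinhole)"""
    R=np.array(p['R']);t=np.array(p['t']);c=-R.T@t
    d=R.T@np.array([(u-p['cx'])/p['fx'],(v-p['cy'])/p['fy'],1])
    return c+d*(z-c[2])/d[2]
E
python3 - <<'E'
from h import *
for n in ['top','scene']:
    p=arm.grab_frame(n); save(p,n+'1')
    for q in ['round_plate','slot_plate','tray','round_bed']:
        for m in arm.masks_of(q,p):
            ys,xs=np.nonzero(m['mask']); print(n,q,round(m['confidence'],2),m['extent'],len(xs))
            if n=='top' and len(xs):
                r=cv2.minAreaRect(np.c_[xs,ys].astype(np.float32)); z={'tray':30,'round_bed':30}.get(q,42)
                print('  ',[ray(p,*b,z)[:2].round(0).tolist() for b in cv2.boxPoints(r)], ray(p,*r[0],z).round(1))
o=arm.get_obs();print(o['position'],o['eef_rot'],o['gripper_width'])
E
```

```text
pics
top round_plate 0.67 [131.8, 157.2, 178.4, 228.3] 2190
   [[446.0, 321.0], [622.0, 315.0], [614.0, 205.0], [438.0, 214.0]] [529.  263.6  42. ]
top slot_plate 0.8 [227.3, 132.9, 276.6, 200.3] 1963
   [[678.0, 83.0], [697.0, -19.0], [527.0, -48.0], [509.0, 52.0]] [602.1  16.8  42. ]
top tray 0.61 [332.8, 145.9, 421.4, 264.2] 9249
   [[651.0, -195.0], [667.0, -408.0], [360.0, -413.0], [345.0, -208.0]] [ 502.9 -306.1   30. ]
top round_bed 0.86 [128.4, 154.2, 187.0, 233.1] 1506
   [[433.0, 327.0], [634.0, 321.0], [625.0, 195.0], [424.0, 205.0]] [527.7 262.   30. ]
scene round_plate 0.95 [303.7, 90.7, 383.9, 161.4] 2620
scene slot_plate 0.65 [228.5, 162.1, 328.3, 247.4] 3466
scene tray 0.89 [17.6, 174.1, 195.6, 372.5] 18996
scene round_bed 0.9 [296.9, 90.1, 392.4, 172.9] 1830
scene round_bed 0.73 [302.6, 88.3, 387.1, 162.9] 2485
[165.94087185 602.49952003 231.2624175 ] [ 1.34004155e-01  9.90980768e-01 -5.60030218e-05 -7.75806345e-06] 85.38661333193382
```

View pics/top1.png

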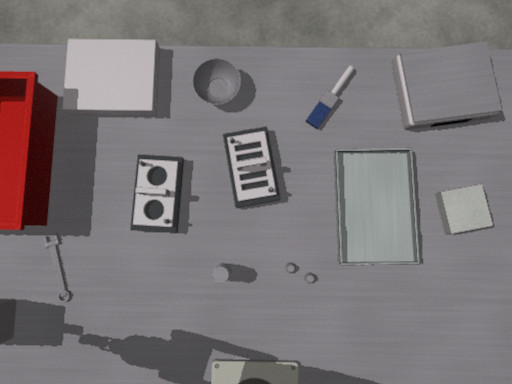

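View pics/scene1.png

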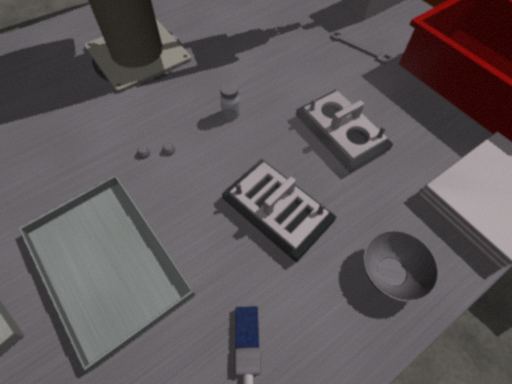

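The round plate is at about pixel (157,193) in the top view and lies near (529,263) with a yaw of about -3°. The slot plate is at (251,167) and the tray at (376,206). I'll move towards the round plate first.

```bash
cat >> h.py <<'E'
from scipy.spatial.transform import Rotation as Ro
def go(x,y,z,yaw=None):
    """print shift/turn in row units to reach TCP x,y,z with tool y at world angle yaw (deg), tool down"""
    o=arm.get_obs(); R=Ro.from_quat(o['eef_rot']); M=R.as_matrix()
    s=M.T@(np.array([x,y,z])-o['position'])/300; r=np.zeros(3)
    if yaw is not None:
        a=np.radians(yaw); ty=np.array([np.cos(a),np.sin(a),0]); tz=np.array([0,0,-1.]); tx=np.cross(ty,tz)
        r=(R.inv()*Ro.from_matrix(np.c_[tx,ty,tz])).as_rotvec(degrees=True)/30
    print('t',round(o['t'],2),'rot',r.round(3),'shift',s.round(3),'pos',o['position'].round(1),'toolyaw',np.degrees(np.arctan2(M[1,1],M[0,1])).round(2),'j6',round(o['joint_positions'][5],2))
E
python3 -m pendant '[[[0,0,1,-0.73,-0.38,0,1],[0,0,1,-0.73,-0.38,0,1],[0,0,1,-0.73,-0.38,0,1],[0,0,1,-0.73,-0.38,0,1],[0,0,1,-0.73,-0.38,0,1],[0,0,1,-0.73,-0.38,0,1],[0,0,1,-0.73,-0.38,0,1]]]'
python3 -c "
from h import *
go(529,263,231,-3)"
```

```text
t: 1.2
position: [347.7, 433.8, 231.5]
eef_rot: [0.387, 0.922, 0.0, -0.0]
contact_force: [-0.6, 0.3, 0.8]
gripper_width: 85.4
gripper_force: 0.0
t 1.2 rot [ 0.000e+00 -1.000e-03  1.582e+00] shift [-0.83   0.033  0.001] pos [347.7 433.8 231.5] toolyaw 44.45 j6 0.1
```

```bash

python3 -m pendant '[[[0,0,1,-0.83,0.033,0,1],[0,0,1,-0.83,0.033,0,1],[0,0,1,-0.83,0.033,0,1],[0,0,1,-0.83,0.033,0,1],[0,0,1,-0.83,0.033,0,1],[0,0,1,-0.83,0.033,0,1],[0,0,1,-0.83,0.033,0,1]]]' >/dev/null
python3 -m pendant '[[[0,0,0.58,0,0,0,1],[0,0,0.58,0,0,0,1],[0,0,0.58,0,0,0,1],[0,0,0.58,0,0,0,1],[0,0,0.58,0,0,0,1]]]'
python3 - <<'E'
from h import *
go(529,263,231,-3)
p=arm.grab_frame('wrist'); save(p,'w1'); print(p['fx'],p['cx'],p['cy'],np.array(p['R']).round(3),np.array(p['t']).round(1))
E
```

```text
t: 2.4
position: [528.0, 265.1, 231.4]
eef_rot: [0.723, 0.691, -0.0, -0.0]
contact_force: [-1.0, -0.1, -0.2]
gripper_width: 85.5
gripper_force: 0.0
t 2.4 rot [-0.    -0.     0.015] shift [-0.007  0.004  0.001] pos [528.  265.1 231.4] toolyaw -2.54 j6 0.49
297.3186396354542 254.0126579803821 191.83964955468468 [[ 0.999 -0.044 -0.   ]
 [-0.042 -0.958  0.285]
 [-0.013 -0.284 -0.959]] [-515.9  237.9  461.1]
```

View pics/w1.png

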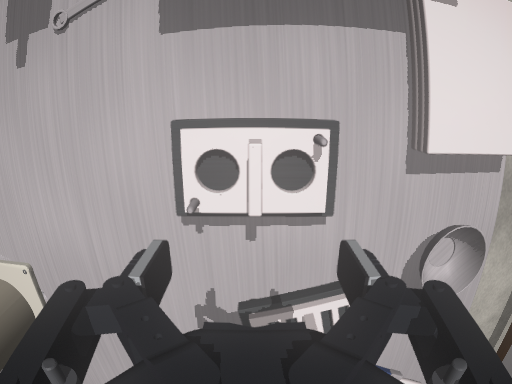

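The wrist view shows the plate's openings at about (217,170) and (293,170), with the bar running from (255,140) to (255,215). I'll convert these to world positions with the fisheye model.

```bash
cat >> h.py <<'E'
def fray(p,u,v,z):
    R=np.array(p['R']);c=-R.T@np.array(p['t']); d=np.array([u-p['cx'],v-p['cy']]); r=np.hypot(*d); th=r/p['fx']
    d=R.T@np.r_[np.sin(th)*d/max(r,1e-9),np.cos(th)]
    return c+d*(z-c[2])/d[2]
E
python3 - <<'E'
from h import *
p=arm.grab_frame('wrist')
for n,z,P in [('plate',42,[(181,128),(329,128),(185,213),(327,212)]),('bed',30,[(172,122),(338,122),(177,215),(333,215)]),('hole',42,[(217,171),(293,171)]),('bar',86,[(249,140),(261,140),(249,215),(262,215)])]:
    w=np.array([fray(p,*q,z)[:2] for q in P]); print(n,w.round(0).tolist(),w.mean(0).round(1))
for m in arm.masks_of('round_plate',p)[:1]:
    c,_=cv2.findContours(m['mask'].astype(np.uint8),0,1); c=max(c,key=len)[:,0]
    w=np.array([fray(p,*q,42)[:2] for q in c],np.float32); print(m['confidence'],cv2.minAreaRect(w))
E
```

```text
plate [[448.0, 317.0], [615.0, 309.0], [442.0, 214.0], [615.0, 208.0]] [530. 262.]
bed [[434.0, 324.0], [630.0, 315.0], [428.0, 208.0], [626.0, 199.0]] [529.4 261.4]
hole [[486.0, 264.0], [573.0, 260.0]] [529.3 262.4]
bar [[525.0, 303.0], [537.0, 303.0], [521.0, 226.0], [535.0, 225.0]] [529.5 264.1]
0.65 ((529.3447875976562, 261.0177917480469), (105.16405487060547, 171.5683135986328), 87.88390350341797)
```

```bash

python3 -m pendant '[[[0,0,0,-0.01,0.005,0.15,1],[0,0,0,-0.01,0.005,0.28,1],[0,0,0,-0.01,0.005,0.38,1],[0,0,0,-0.01,0.005,0.45,1],[0,0,0,-0.01,0.005,0.5,1],[0,0,0,-0.01,0.005,0.54,1],[0,0,0,-0.01,0.005,0.567,1],[0,0,0,-0.01,0.005,0.567,1],[0,0,0,-0.01,0.005,0.567,1]]]'
python3 - <<'E'
from h import *
go(529.5,262.2,61,-2.5)
save(arm.grab_frame('wrist'),'w2')
E
```

```text
t: 3.45
position: [530.5, 261.3, 61.8]
eef_rot: [0.724, 0.69, 0.0, 0.0]
contact_force: [0.4, -0.6, 0.7]
gripper_width: 85.4
gripper_force: 0.0
t 3.45 rot [ 0.002 -0.001 -0.01 ] shift [ 0.003 -0.004  0.003] pos [530.5 261.3  61.8] toolyaw -2.8 j6 0.49
```

View pics/w2.png

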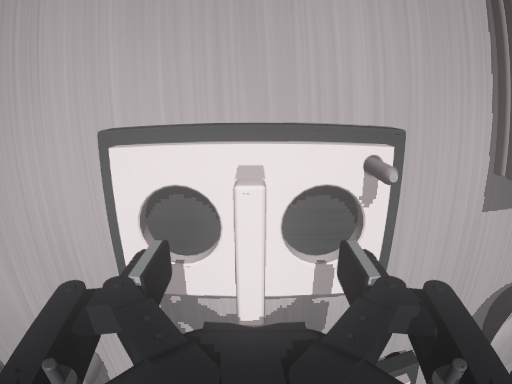

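The bar is centred between the pads to within about 1.5 mm (bar at column 250, pad centre at about 255). I'll nudge the tool over and close.

```bash

python3 -m pendant '[[[0,0,0,0.002,-0.004,0.003,1],[0,0,0,0.002,-0.004,0.003,0],[0,0,0,0.002,-0.004,0.003,0],[0,0,0,0.002,-0.004,0.003,0],[0,0,0,0.002,-0.004,0.003,0],[0,0,0,0.002,-0.004,0.003,0],[0,0,0,0.002,-0.004,0.003,0],[0,0,0,0.002,-0.004,0.003,0],[0,0,0,0.002,-0.004,0.003,0],[0,0,0,0.002,-0.004,0.003,0],[0,0,0,0.002,-0.004,0.003,0],[0,0,0,0.002,-0.004,0.003,0]]]' 60
```

```text
t: 4.7
position: [529.0, 261.8, 60.5]
eef_rot: [0.724, 0.69, 0.0, 0.0]
contact_force: [-1.7, -0.2, 5.4]
gripper_width: 12.9
gripper_force: 59.4
```

```bash

python3 -m pendant '[[[0,0,0,0,0,-0.01,0],[0,0,0,0,0,-0.03,0],[0,0,0,0,0,-0.05,0],[0,0,0,0,0,-0.07,0],[0,0,0,0,0,-0.09,0],[0,0,0,0,0,-0.11,0],[0,0,0,0,0,-0.13,0],[0,0,0,0,0,-0.15,0],[0,0,0,0,0,-0.17,0],[0,0,0,0,0,-0.18,0],[0,0,0,0,0,-0.19,0],[0,0,0,0,0,-0.19,0]]]'
python3 -m pendant '[[[0,0,0,0,0,-0.03,0],[0,0,0,0,0,-0.06,0],[0,0,0,0,0,-0.1,0],[0,0,0,0,0,-0.14,0],[0,0,0,0,0,-0.18,0],[0,0,0,0,0,-0.2,0],[0,0,0,0,0,-0.2,0],[0,0,0,0,0,-0.2,0]]]'
python3 - <<'E'
from h import *
p=arm.grab_frame('scene')
P=p['pixels'][0:220,210:470]; cv2.imwrite('pics/s2.png',cv2.resize(P[:,:,::-1],None,fx=2.5,fy=2.5))
p=arm.grab_frame('top')
for m in arm.masks_of('tray',p)[:1]:
    c,_=cv2.findContours(m['mask'].astype(np.uint8),0,1); c=max(c,key=len)[:,0]
    w=np.array([ray(p,*q,30)[:2] for q in c],np.float32); print(m['confidence'],cv2.minAreaRect(w))
E
```

```text
t: 5.9
position: [529.1, 261.8, 117.7]
eef_rot: [0.724, 0.69, 0.0, 0.0]
contact_force: [-1.5, 1.0, -2.7]
gripper_width: 13.0
gripper_force: 58.5
t: 6.7
position: [528.7, 261.6, 177.3]
eef_rot: [0.724, 0.69, -0.0, -0.0]
contact_force: [-0.5, 0.2, -2.1]
gripper_width: 12.9
gripper_force: 58.7
0.87 ((505.9370422363281, -306.5030822753906), (302.7959899902344, 211.02685546875), 1.5988038778305054)
```

View pics/s2.png

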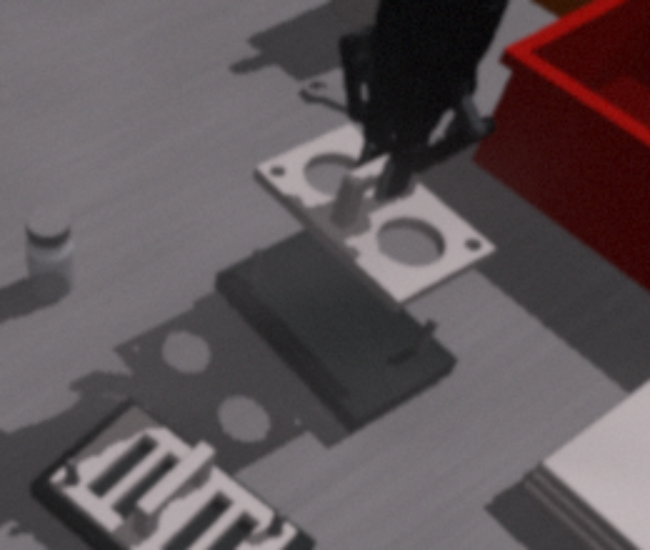

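The plate is clear of the pins and level, with the pins visible below it. I'll carry it to the tray at about (506,-306).

```bash

python3 -m pendant '[[[0,0,0,-0.02,0,-0.02,0],[0,0,0,-0.06,0,-0.04,0],[0,0,0,-0.12,0,-0.06,0],[0,0,0,-0.2,0,-0.07,0],[0,0,0,-0.29,0,-0.07,0],[0,0,0,-0.39,0,-0.07,0],[0,0,0,-0.49,0,-0.07,0],[0,0,0,-0.59,0,-0.07,0],[0,0,0,-0.69,0,-0.07,0],[0,0,0,-0.79,0,-0.07,0],[0,0,0,-0.87,0,-0.07,0],[0,0,0,-0.93,0,-0.07,0]]]'
python3 -c "
from h import *
go(506,-306,198,1.6)"
```

```text
t: 8.05
position: [514.5, -19.7, 199.0]
eef_rot: [0.725, 0.689, 0.0, 0.0]
contact_force: [0.8, -0.1, -2.7]
gripper_width: 13.1
gripper_force: 58.6
t 8.05 rot [ 0.001  0.001 -0.15 ] shift [-0.954  0.02   0.004] pos [514.5 -19.7 199. ] toolyaw -2.9 j6 -0.01
```

```bash

python3 -m pendant '[[[0,0,-0.02,-0.07,0,0,0],[0,0,-0.04,-0.16,0.01,0,0],[0,0,-0.06,-0.26,0.01,0,0],[0,0,-0.08,-0.36,0.01,0,0],[0,0,-0.1,-0.46,0.01,0,0],[0,0,-0.12,-0.56,0.02,0,0],[0,0,-0.14,-0.66,0.02,0,0],[0,0,-0.15,-0.76,0.02,0,0],[0,0,-0.15,-0.85,0.02,0,0],[0,0,-0.15,-0.91,0.02,0,0],[0,0,-0.15,-0.954,0.02,0,0],[0,0,-0.15,-0.954,0.02,0,0]]]'
python3 - <<'E'
from h import *
go(506,-306,198,1.6)
p=arm.grab_frame('wrist'); save(p,'w3')
for m in arm.masks_of('tray',p)[:2]: print(m['confidence'],m['extent'])
p=arm.grab_frame('scene'); save(p,'s3')
E
```

```text
t: 9.25
position: [506.8, -304.6, 198.5]
eef_rot: [0.697, 0.717, -0.0, 0.0]
contact_force: [-0.4, 0.4, -2.9]
gripper_width: 13.3
gripper_force: 58.6
t 9.25 rot [ 0.001  0.001 -0.   ] shift [-0.005 -0.003  0.002] pos [ 506.8 -304.6  198.5] toolyaw 1.59 j6 -0.59
0.81 [118.7, 85.9, 389.6, 259.4]
```

View pics/w3.png

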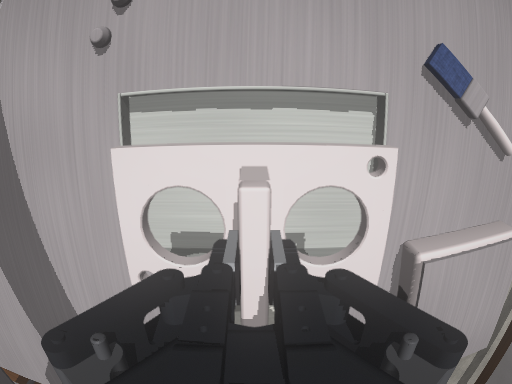

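View pics/s3.png

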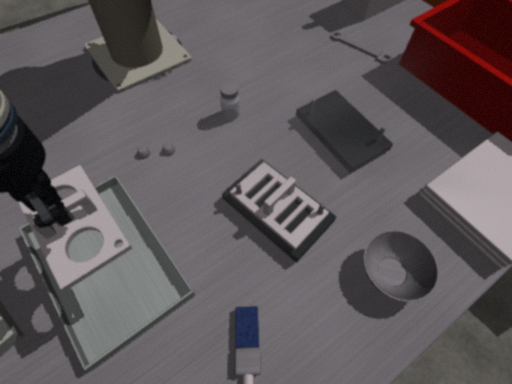

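The tray rim is visible at about (122,94) and (385,95). The plate is level above it and aligned lengthwise. I'll check the tray centre from the rim, then lower.

```bash

python3 - <<'E'
from h import *
p=arm.grab_frame('wrist')
a,b=fray(p,122,95,30),fray(p,385,95,30);d=(b-a)[:2];L=np.linalg.norm(d)
print(a,b,L,np.degrees(np.arctan2(d[1],d[0])),'centre',((a+b)[:2]/2+100*np.array([d[1],-d[0]])/L))
E
```

```text
[ 359.16874175 -216.72419201   30.        ] [ 647.90898287 -208.04908138   30.        ] 288.87053222610655 1.720916163575309 centre [ 506.54197604 -312.34153307]
```

```bash

python3 -m pendant '[[[0,0,0,-0.01,0,0.03,0],[0,0,0,-0.01,0,0.09,0],[0,0,0,-0.01,0,0.16,0],[0,0,0,-0.01,0,0.23,0],[0,0,0,-0.01,0,0.3,0],[0,0,0,-0.01,0,0.36,0],[0,0,0,-0.01,0,0.41,0],[0,0,0,-0.01,0,0.45,0],[0,0,0,-0.01,0,0.48,0],[0,0,0,-0.01,0,0.505,0],[0,0,0,-0.01,0,0.525,0],[0,0,0,-0.01,0,0.53,0]]]'
python3 -m pendant '[[[0,0,0,0,0,0.003,0],[0,0,0,0,0,0.006,0],[0,0,0,0,0,0.009,0],[0,0,0,0,0,0.012,0],[0,0,0,0,0,0.014,0],[0,0,0,0,0,0.014,0]]]'
```

```text
t: 10.65
position: [507.2, -306.1, 38.9]
eef_rot: [0.697, 0.718, -0.0, -0.0]
contact_force: [0.8, 0.3, -2.9]
gripper_width: 13.1
gripper_force: 58.5
t: 11.25
position: [507.3, -306.1, 35.1]
eef_rot: [0.697, 0.718, -0.0, -0.0]
contact_force: [-0.5, 0.6, -3.7]
gripper_width: 12.8
gripper_force: 58.5
```

Contact isn't clear yet, so I'll creep down another 1–2 mm.

```bash

python3 -m pendant '[[[0,0,0,0,0,0.001,0],[0,0,0,0,0,0.002,0],[0,0,0,0,0,0.003,0],[0,0,0,0,0,0.003,0]]]'
python3 -m pendant '[[[0,0,0,0,0,0.001,0],[0,0,0,0,0,0.002,0],[0,0,0,0,0,0.002,0]]]'
```

```text
t: 11.65
position: [507.4, -306.1, 34.5]
eef_rot: [0.697, 0.718, 0.0, 0.0]
contact_force: [-0.4, 0.2, 1.7]
gripper_width: 13.3
gripper_force: 59.3
t: 11.95
position: [507.4, -306.1, 34.5]
eef_rot: [0.697, 0.718, 0.0, 0.0]
contact_force: [-2.9, 1.1, 8.5]
gripper_width: 12.8
gripper_force: 60.2
```

The plate has touched down (+8.5 N). I'll release and go straight up.

```bash

python3 -m pendant '[[[0,0,0,0,0,0,1],[0,0,0,0,0,0,1],[0,0,0,0,0,0,1],[0,0,0,0,0,0,1],[0,0,0,0,0,0,1],[0,0,0,0,0,0,1],[0,0,0,0,0,0,1],[0,0,0,0,0,0,1],[0,0,0,0,0,0,1],[0,0,0,0,0,0,1]]]'
python3 -m pendant '[[[0,0,0,0,0,-0.05,1],[0,0,0,0,0,-0.12,1],[0,0,0,0,0,-0.2,1],[0,0,0,0,0,-0.3,1],[0,0,0,0,0,-0.4,1],[0,0,0,0,0,-0.5,1],[0,0,0,0,0,-0.55,1],[0,0,0,0,0,-0.55,1],[0,0,0,0,0,-0.55,1]]]'
python3 - <<'E'
from h import *
save(arm.grab_frame('wrist'),'w4'); save(arm.grab_frame('scene'),'s4')
E
```

```text
t: 12.95
position: [507.3, -306.1, 33.6]
eef_rot: [0.697, 0.718, 0.0, -0.0]
contact_force: [-0.4, 0.5, 0.6]
gripper_width: 85.6
gripper_force: 0.0
t: 13.85
position: [506.9, -305.8, 198.2]
eef_rot: [0.697, 0.718, -0.0, -0.0]
contact_force: [0.2, -0.2, -0.0]
gripper_width: 85.3
gripper_force: 0.0
```

View pics/w4.png

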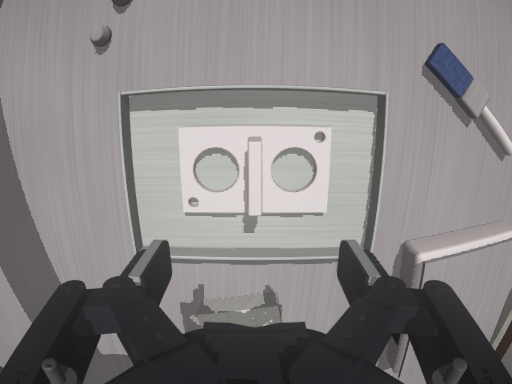

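View pics/s4.png

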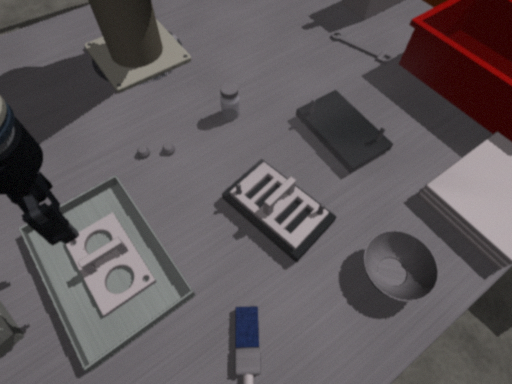

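The plate lies flat and centred in the tray (wrist view, about (255,170)). The slot plate hasn't moved, and the gripper is clear.

```bash
python3 -c "
from bench import arm
print(arm.job_done())"
```

```text
the job is handed in; nothing more can be done
None
```

I lifted the round-opening plate level off its pins, lowered it flat near the tray's centre and released it; the slotted plate looks unmoved, and I handed the job in at about 14 s, though no verdict came back.

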